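# Check the dock latches by feel and tag the stiff one

## Task

Push the thumb latches of the three key docks down: a sound one clicks home below 12 N and is left shut, and the one that has not clicked by 12 N is out of limits and is left sprung open; never push on a dock with more than 16 N. When both sound latches are shut, lay the bronze key tag flat in the middle of the front ledge of the dock with the faulty latch, setting it down rather than dropping it, and let go. Leave the other things on the desk where they are.

Things in the scene. Friction and masses are not known exactly. Their poses are not given: they have to be found in the camera images.
- dock_a: one of three outwardly identical key docks fixed to the desk side by side in any order; their hidden springs differ. Aluminium plate 150 (x) x 74 (y) x 12 mm; origin: centre of its underside; x points along the plate to its rear, z up. Rear: two posts 54 mm high (x = 40 to 74 mm) with the latch's pivot at x = 60, z = 46 mm. Front (x = -75 to -8 mm): a flat ledge with a rubber mat
- dock_a_latch (a joint): spring latch: steel lever hinged at the rear, black thumb pad 55 mm in front of the pivot. 0 = open (pad sloping up to the front, its top about 67 mm above the desk); 0.28 rad = home (lever level, pad's top 52 mm above the desk). A sound latch releases at 5 to 10 N, one out of limits at about 22 N (up to 7 N per mm of push); exactly one of the three is out of limits
- dock_a_pad (a point): centre of the upper face of this latch's ridged pad (30 x 36 mm); moves with the lever. Pushed down, resistance rises over about 5 mm to a peak (the release force); then falls away, and about 9 mm down the latch snaps home by itself with a click, ahead of the finger, and stays; let go earlier and it springs back open. Pushing on against the home stop, 15 mm down, makes the force shoot up
- dock_a_ledge (a point): centre of the top of this dock's front ledge (42 mm in front of the dock's origin, 12 mm above the desk), mat 64 x 62 mm; axes as the dock's
- dock_b: one of three outwardly identical key docks fixed to the desk side by side in any order; their hidden springs differ. Aluminium plate 150 (x) x 74 (y) x 12 mm; origin: centre of its underside; x points along the plate to its rear, z up. Rear: two posts 54 mm high (x = 40 to 74 mm) with the latch's pivot at x = 60, z = 46 mm. Front (x = -75 to -8 mm): a flat ledge with a rubber mat
- dock_b_latch (a joint): spring latch: steel lever hinged at the rear, black thumb pad 55 mm in front of the pivot. 0 = open (pad sloping up to the front, its top about 67 mm above the desk); 0.28 rad = home (lever level, pad's top 52 mm above the desk). A sound latch releases at 5 to 10 N, one out of limits at about 22 N (up to 7 N per mm of push); exactly one of the three is out of limits
- dock_b_pad (a point): centre of the upper face of this latch's ridged pad (30 x 36 mm); moves with the lever. Pushed down, resistance rises over about 5 mm to a peak (the release force); then falls away, and about 9 mm down the latch snaps home by itself with a click, ahead of the finger, and stays; let go earlier and it springs back open. Pushing on against the home stop, 15 mm down, makes the force shoot up
- dock_b_ledge (a point): centre of the top of this dock's front ledge (42 mm in front of the dock's origin, 12 mm above the desk), mat 64 x 62 mm; axes as the dock's
- dock_c: one of three outwardly identical key docks fixed to the desk side by side in any order; their hidden springs differ. Aluminium plate 150 (x) x 74 (y) x 12 mm; origin: centre of its underside; x points along the plate to its rear, z up. Rear: two posts 54 mm high (x = 40 to 74 mm) with the latch's pivot at x = 60, z = 46 mm. Front (x = -75 to -8 mm): a flat ledge with a rubber mat
- dock_c_latch (a joint): spring latch: steel lever hinged at the rear, black thumb pad 55 mm in front of the pivot. 0 = open (pad sloping up to the front, its top about 67 mm above the desk); 0.28 rad = home (lever level, pad's top 52 mm above the desk). A sound latch releases at 5 to 10 N, one out of limits at about 22 N (up to 7 N per mm of push); exactly one of the three is out of limits
- dock_c_pad (a point): centre of the upper face of this latch's ridged pad (30 x 36 mm); moves with the lever. Pushed down, resistance rises over about 5 mm to a peak (the release force); then falls away, and about 9 mm down the latch snaps home by itself with a click, ahead of the finger, and stays; let go earlier and it springs back open. Pushing on against the home stop, 15 mm down, makes the force shoot up
- dock_c_ledge (a point): centre of the top of this dock's front ledge (42 mm in front of the dock's origin, 12 mm above the desk), mat 64 x 62 mm; axes as the dock's
- tag: bronze key tag, a flat plate 51 mm long (x from -29 to +22 mm, the -x end round), 30 mm wide (y), 9 mm thick, about 0.1 kg, lying flat on the desk in front of the docks; origin: underside, 3.5 mm from mid-length towards its square end; z up
- remote_key: silver remote head key, head 55 x 34 x 13 mm with a blade 48 mm beyond it at +x; origin: under the head's centre. Bystander
- spare_fob: black fob without blade 55 x 34 x 13 mm; origin: under its centre. Bystander
- fob_tray: white open tray 120 x 170 x 30 mm; origin: under its centre. Bystander
- screwdriver: stubby screwdriver 100 mm long along x, orange handle 28 mm thick; origin: under its middle. Bystander
- cell_jar: clear jar with white cap, 44 mm wide, 50 mm high; origin: under its centre. Bystander
- mug: white mug 80 mm wide, 90 mm high; origin: under its centre. Bystander

How it is judged (in metres and radians):
On the way:
1. both sound latches clicked home and the third open, the tag not yet moved (((value of joint each of dock_b_latch, dock_c_latch above 0.23 rad and value of joint dock_a_latch below 0.05 rad) or (value of joint each of dock_a_latch, dock_c_latch above 0.23 rad and value of joint dock_b_latch below 0.05 rad) or (value of joint each of dock_a_latch, dock_b_latch above 0.23 rad and value of joint dock_c_latch below 0.05 rad)) and distance of tag from where it was at the start of the episode below 0.02 m), for 0.1 s.
At the end, for the whole second after the job is handed in: Two latches are home (joint above 0.23 rad), the third is open (below 0.05 rad), and the tag lies flat (within 0.12 rad, its underside within 4 mm of the ledge's top) and still on the third dock's ledge, its origin within 20 mm horizontally of the ledge's centre (((value of joint each of dock_b_latch, dock_c_latch above 0.23 rad and value of joint dock_a_latch below 0.05 rad and (horizontal distance between tag and dock_a_ledge below 0.02 m and z of tag in the frame of dock_a_ledge between -0.004 and 0.004 m)) or (value of joint each of dock_a_latch, dock_c_latch above 0.23 rad and value of joint dock_b_latch below 0.05 rad and (horizontal distance between tag and dock_b_ledge below 0.02 m and z of tag in the frame of dock_b_ledge between -0.004 and 0.004 m)) or (value of joint each of dock_a_latch, dock_b_latch above 0.23 rad and value of joint dock_c_latch below 0.05 rad and (horizontal distance between tag and dock_c_ledge below 0.02 m and z of tag in the frame of dock_c_ledge between -0.004 and 0.004 m))) and linear speed of tag below 0.02 m/s and angle between tag's own z axis and vertical below 0.12 rad); the robot touches nothing.
It fails at once if a dock or its latch pushed by the robot with more than 16 N (contact force between any of the fingers, the arm and dock_a above 16 N or contact force between any of the fingers, the arm and dock_b above 16 N or contact force between any of the fingers, the arm and dock_c above 16 N).
It fails at once if the tag dropped or thrown onto a dock (faster than 0.6 m/s just above a ledge) ((horizontal distance between tag and dock_a_ledge below 0.05 m or horizontal distance between tag and dock_b_ledge below 0.05 m or horizontal distance between tag and dock_c_ledge below 0.05 m) and height (world z) of tag below 0.06 m and linear speed of tag above 0.6 m/s).
It fails at once if a bystander moved by more than 20 mm (distance of any of remote_key, spare_fob, fob_tray, screwdriver, cell_jar, mug from where it was at the start of the episode above 0.02 m).
It also fails if it takes over 67 s, if anything falls off the work surface, if the arm or the gripper's body presses on something with over 40 N, if the wrist force passes 120 N, or if a joint passes its speed limit or range.

## Robot

A 7-joint arm with a two-finger parallel gripper is mounted at the origin on the work surface. World frame = base frame: x ahead of the robot, y to its left, z up, the work surface at z = 0. Lengths are in m, angles in degrees, forces in N, time in s.
With the tool pointing down it reaches from about 0.4 to 0.85 m from the base axis. Payload 4.5 kg.
Tool frame: the origin (TCP) lies at the very end of the fingers, on their centre line; the grasp point (between the pads) lies behind it (r.grasp_offset is the z of the grasp point in the tool frame, in m); z points along the fingers, y is the line along which they close (so a half turn about z gives the same grasp; the last joint's range is limited). The gripper opens to 85 mm and grips with 20 to 120 N. Pads are 22 mm wide; open, the fingers measure 114 mm over their backs; the gripper's body (76 mm by 85 mm) begins 54 mm behind the grasp point. The pads swing forward as they close: fully open they stand 13 mm farther back than shut.
Start: joints at [-70.199, 39.483, -11.15, 89.685, 9.013, 51.709, -12.324], TCP at [0.192, 0.595, 0.231] pointing down, gripper open.
Joint ranges: [-172.22, 172.22], [-26.19, 119.32], [-84.43, 86.54], [7.71, 146.69], [-57.33, 237.33], [2.42, 119.75], [-152.13, 152.13]. Speed limits (degrees/s): [147.25, 147.25, 180, 180, 180, 180, 180].

## Interface

Orientations are given as [roll, pitch, yaw] about the fixed x, y, z axes, in that order (R = Rz(yaw) Ry(pitch) Rx(roll)).
In Python, from station import r gives the robot as it stands.
- The arm moves only by the tool carry_out, never from a script. Its argument "motion" is a list of rows, each an object with "translation": the shift along the tool's x, y, z in m, a list of three; "rot": the turn, a rotation vector about the tool's x, y, z in degrees, a list of three; "hand": the closure, from 0 (fully open) to 1 (shut). In form: [{"translation": [x, y, z], "rot": [ax, ay, az], "hand": hand}, ...]. A call has 1 to 8 rows; each row is the pose to reach, as a shift and turn from the pose commanded when the call began, along the tool's axes at that moment; what a row does not reach only later rows make up. A row lasts 1/10 s, in which the tool goes at most 50 mm and 8.59 degrees, less where a joint would pass 70% of its speed; a pose out of reach is approached as far as the arm can. A call with a gripper value outside its range is refused whole. The fingers move at their own pace and stop on an object; the grip force is fixed at half the most. Time passes only in rows, so rows that repeat a pose let the fingers close. It gives the time, the measured TCP pose, the force, the opening and the grip force at its end, in the units of the state.
- r.state(): the state, without advancing time (a new reading comes with each control period).
- r.snapshot(name): name is "scene" or "top" or "wrist"; returns a dict with "image" (420x560x3 uint8, red, green, blue), "intrinsics" (3x3 intrinsics, pixels), "world_from_camera" (4x4, takes a point from camera to world coordinates). Camera axes: x right, y down, z forward; pixel columns grow to the right and rows downward; lengths in m; the calibration is good to about 2 mm. A picture is of the moment at which its call begins. There is no depth.
- r.hand_in(): hands the job in; it is judged then, once.
The state is a dict: "t": time; "joints": joint angles; "joint_velocities": joint speeds; "joint_torque": joint torques, N m; "position": TCP position; "ee_rot": TCP orientation; "wrist_force": force on the tool from outside, world axes, zero at the start; "ft_torque": the same for the moment, N m; "width": opening from 0.0 (shut) to 1.0 (fully open); "grasp_force": force on a finger pad.
Only numpy, scipy, OpenCV 4.12 (cv2) and the standard library are available. Lean on these libraries where they do the work, as an engineer would, in place of code of your own. Each camera call takes 0.05 s, during which the arm holds its last target. There are 200 camera calls.

## Working session

There is one attempt and no reset: what is moved stays moved. The work goes in short steps, Python scripts to look and compute and a tool call to move; the robot and the scene stay as the last step left them, time stands still between calls to the robot, and variables do not carry over. Pictures are saved under pics/ and viewed, at most 10 in all, crops included, and the job is handed in when it is done.

Besides the shell and the picture viewer there is one more tool, called after "Request:" as name(argument=value, ...) on one line, values as JSON. carry_out: Moves the arm, as the interface text tells. Its arguments: {"type":"object","properties":{"motion":{"type":"array","items":{"type":"object","properties":{"translation":{"type":"array","items":{"type":"number"}},"rot":{"type":"array","items":{"type":"number"}},"hand":{"type":"number"}}}}},"required":["motion"]}

```bash
mkdir -p pics; ls; python3 - <<'E'
from station import r
import cv2,numpy as np
s=r.state();print({k:np.round(v,3).tolist() for k,v in s.items()},r.grasp_offset)
ims=[]
for n in("top","scene"):
    d=r.snapshot(n);np.savez(n+'0.npz',**d);cv2.imwrite(f'pics/{n}0.png',d["image"][...,::-1]);print(n,d["intrinsics"].tolist(),d["world_from_camera"].round(3).tolist())
E
```

```text
pics
{'t': 0.0, 'joints': [-70.199, 39.535, -11.144, 89.747, 9.012, 51.712, -12.325], 'joint_velocities': [0.061, 0.033, 0.003, 0.049, -0.001, -0.023, 0.075], 'joint_torque': [0.001, -53.962, -1.266, -15.854, 0.009, 0.009, -0.0], 'position': [0.192, 0.594, 0.23], 'ee_rot': [-179.889, 0.008, 162.139], 'wrist_force': [-0.681, 0.411, -0.579], 'ft_torque': [-0.029, 0.006, 0.004], 'grasp_force': 0.0, 'width': 1.003} -0.0187
top [[517.2495717160998, 0.0, 281.13362334282147], [0.0, 517.2495717160998, 204.2926893237368], [0.0, 0.0, 1.0]] [[-0.026, -0.99, 0.14, 0.422], [-1.0, 0.028, 0.013, -0.017], [-0.017, -0.14, -0.99, 1.253], [0.0, 0.0, 0.0, 1.0]]
scene [[397.1426954395657, 0.0, 277.82738942891893], [0.0, 397.1426954395657, 209.19409644460117], [0.0, 0.0, 1.0]] [[0.023, 0.801, -0.599, 1.187], [1.0, -0.017, 0.017, -0.038], [0.004, -0.599, -0.801, 0.849], [0.0, 0.0, 0.0, 1.0]]
```

View pics/top0.png

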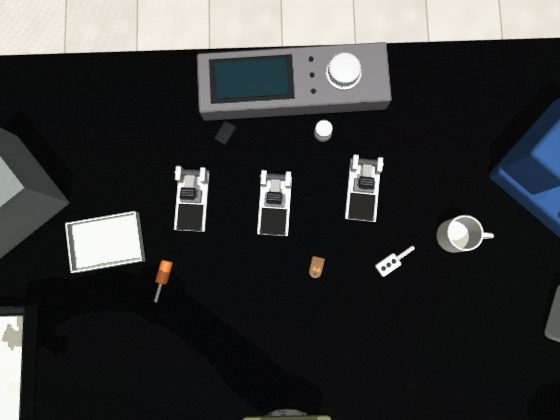

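View pics/scene0.png

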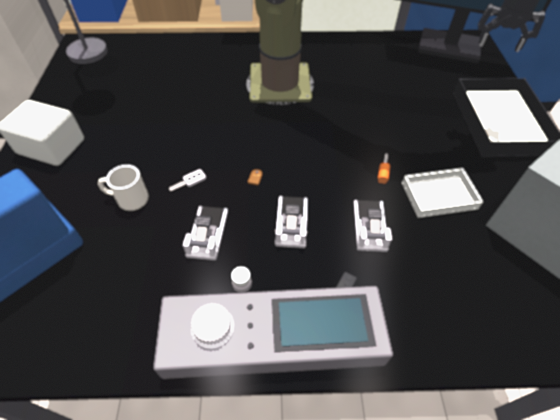

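The top view shows the docks at about (191,200), (275,205) and (364,190) and the tag at (316,267). The scene view shows the same layout from the far side, with the tag at (256,177).

```bash
cat > h.py <<'E'
import cv2,numpy as np
def ray(d,uv):
    T=d["world_from_camera"];v=np.linalg.inv(d["intrinsics"])@np.array([uv[0],uv[1],1.]);return T[:3,3],T[:3,:3]@v
def onz(d,uv,z):
    o,v=ray(d,uv);return o+v*(z-o[2])/v[2]
def tri(a,ua,b,ub):
    o1,v1=ray(a,ua);o2,v2=ray(b,ub);s=np.linalg.lstsq(np.c_[v1,-v2],o2-o1,rcond=None)[0]
    p,q=o1+s[0]*v1,o2+s[1]*v2;return (p+q)/2,np.linalg.norm(p-q)
def proj(d,p):
    T=np.linalg.inv(d["world_from_camera"]);c=T[:3,:3]@p+T[:3,3];c=d["intrinsics"]@c;return c[:2]/c[2]
def blobs(m,lo,hi):
    out=[]
    for c in cv2.findContours(m,cv2.RETR_LIST,cv2.CHAIN_APPROX_NONE)[0]:
        if lo<cv2.contourArea(c)<hi: out.append((cv2.minAreaRect(c),cv2.contourArea(c)))
    return out
E
python3 - <<'E'
from h import *
D={n:dict(np.load(n+'0.npz')) for n in("top","scene")}
for n,d in D.items():
    im=d["image"];h=cv2.cvtColor(im,cv2.COLOR_RGB2HSV)
    m=((h[...,0]>5)&(h[...,0]<22)&(h[...,1]>80)&(h[...,2]>60)).astype(np.uint8)
    for (c,s,a),A in blobs(m,40,2000): print(n,'orange',np.round(c),np.round(s,1),round(a),A,onz(d,c,.009).round(3))
    g=cv2.cvtColor(im,cv2.COLOR_RGB2GRAY)
    dark=(g<70).astype(np.uint8)
    for (c,s,a),A in blobs(dark,150,1500):
        if 100<c[0]<450 and 130<c[1]<270: print(n,'dark',np.round(c,1),np.round(s,1),round(a),A,onz(d,c,.012).round(3))
im=D["top"]["image"][145:285,160:400,::-1];a=cv2.resize(im,None,fx=3.3,fy=3.3,interpolation=cv2.INTER_CUBIC);cv2.imwrite('pics/top_crop.png',a)
E
```

```text
top orange [164. 272.] [12.4 24.2] 16 264.0 [0.442 0.285 0.009]
top orange [316. 267.] [12.9 21.3] 14 236.0 [ 0.444 -0.08   0.009]
top dark [315.9 267.1] [14.3 22.6] 14 279.0 [ 0.444 -0.079  0.012]
top dark [395.9 259. ] [16.8 45.1] 55 510.5 [ 0.458 -0.27   0.012]
top dark [361.3 206.1] [24.1 24.8] 6 547.0 [ 0.587 -0.194  0.012]
top dark [191. 198.] [36. 68.] 0 1499.5 [0.619 0.218 0.012]
top dark [323.  130.5] [20. 23.] 0 351.5 [ 0.778 -0.109  0.012]
scene orange [255. 176.] [12.8 17.5] 22 179.0 [ 0.442 -0.082  0.009]
scene orange [384. 173.] [22. 13.] 90 237.0 [0.437 0.283 0.009]
scene orange [67. 22.] [16. 22.] 0 228.0 [-0.41  -0.855  0.009]
scene dark [255.  176.6] [13.7 18.2] 22 199.5 [ 0.446 -0.082  0.012]
scene dark [186.4 180.8] [15.2 42. ] 63 447.0 [ 0.457 -0.272  0.012]
scene dark [383. 168.] [14. 32.] 0 304.5 [0.42  0.284 0.012]
```

View pics/top_crop.png

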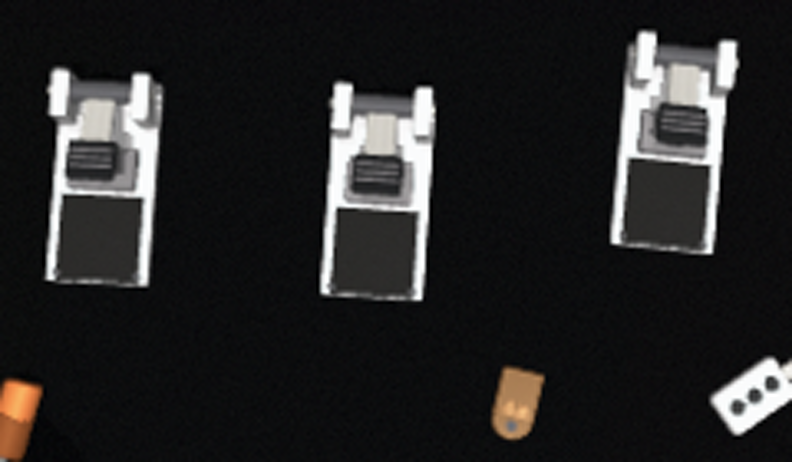

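The crop gives me pad and mat centres in top-image pixels. Left dock: pad (188,193.5), mat (190.3,217.4). Middle: pad (274.2,197.7), mat (273.6,221.4). Right: pad (366.7,183), mat (362,206.5). The tag is at (316.7,267), with its square end up.

```bash
cat >> h.py <<'E'
from scipy.spatial.transform import Rotation as Ro
def shift(s,target):
    R=Ro.from_euler('xyz',s["ee_rot"],degrees=True);return R.inv().apply(np.array(target)-s["position"])
E
python3 - <<'E'
from h import *
from station import r
d=dict(np.load('top0.npz'));s=r.state()
for n,p,m in(("L",(188.2,193.5),(190.3,217.4)),("M",(274.2,197.7),(273.6,221.4)),("R",(366.7,182.9),(362.1,206.5))):
    P=onz(d,p,.064);M=onz(d,m,.012);v=(P-M)[:2];print(n,P.round(4),M.round(4),np.linalg.norm(v).round(4),np.degrees(np.arctan2(v[1],v[0])).round(1), 'shift',shift(s,[P[0]-.02,P[1],.2]).round(3))
for q in((522,372),(513,437)):print(onz(d,(160+q[0]/3.3,145+q[1]/3.3),.009).round(4))
E
```

```text
L [0.6213 0.2149 0.064 ] [0.5713 0.22   0.012 ] 0.0503 -5.8 shift [-0.506 -0.235  0.031]
M [0.6057 0.0143 0.064 ] [0.5559 0.0185 0.012 ] 0.0499 -4.9 shift [-0.553 -0.431  0.031]
R [ 0.6344 -0.202   0.064 ] [ 0.5861 -0.1962  0.012 ] 0.0486 -6.9 shift [-0.647 -0.628  0.032]
[ 0.466 -0.086  0.009]
[ 0.4195 -0.0778  0.009 ]
```

Request:
carry_out(motion=[{"translation": [-0.036, -0.017, 0], "rot": [0, 0, -1.5], "hand": 0.2}, {"translation": [-0.072, -0.034, 0], "rot": [0, 0, -3], "hand": 1}, {"translation": [-0.108, -0.05, 0], "rot": [0, 0, -4.5], "hand": 1}, {"translation": [-0.144, -0.067, 0], "rot": [0, 0, -6], "hand": 1}, {"translation": [-0.18, -0.084, 0], "rot": [0, 0, -8], "hand": 1}, {"translation": [-0.216, -0.1, 0], "rot": [0, 0, -10], "hand": 1}, {"translation": [-0.24, -0.112, 0], "rot": [0, 0, -12], "hand": 1}, {"translation": [-0.25, -0.116, 0], "rot": [0, 0, -13], "hand": 1}])

```text
t: 0.9
position: [0.3971, 0.404, 0.2307]
ee_rot: [-179.8, 0.1, 174.9]
wrist_force: [-0.6, 0.2, -0.8]
width: -0.003
grasp_force: 0.0
```

```bash
python3 - <<'E'
from h import *
from station import r
s=r.state();print(s["position"],s["ee_rot"],s["joints"],s["t"],s["width"],s["wrist_force"])
print(shift(s,[.601,.215,.2]).round(3))
E
```

```text
[0.3970618  0.40396633 0.23073516] [-1.79831522e+02  5.99965682e-02  1.74882459e+02] [-40.249668    35.51049431 -16.69335541  99.79942349  13.43279082
  46.75720089  21.60230328] 0.9 -0.003397158376738314 [-0.55498572  0.22119226 -0.80869625]
[-0.22  -0.17   0.031]
```

Request:
carry_out(motion=[{"translation": [-0.035, -0.027, 0.005], "rot": [0, 0, 0], "hand": 1}, {"translation": [-0.07, -0.054, 0.01], "rot": [0, 0, 0], "hand": 1}, {"translation": [-0.105, -0.081, 0.015], "rot": [0, 0, 0], "hand": 1}, {"translation": [-0.14, -0.108, 0.02], "rot": [0, 0, 0], "hand": 1}, {"translation": [-0.175, -0.135, 0.025], "rot": [0, 0, 0], "hand": 1}, {"translation": [-0.205, -0.16, 0.03], "rot": [0, 0, 0], "hand": 1}, {"translation": [-0.22, -0.17, 0.031], "rot": [0, 0, 0], "hand": 1}, {"translation": [-0.22, -0.17, 0.031], "rot": [0, 0, 0], "hand": 1}])

```text
t: 1.7
position: [0.6007, 0.2165, 0.1994]
ee_rot: [-179.9, 0.0, 174.8]
wrist_force: [-0.3, 0.5, -0.1]
width: -0.006
grasp_force: 0.0
```

```bash
python3 - <<'E'
from h import *
from station import r
s=r.state();print(s["position"],s["ee_rot"],s["t"])
d=r.snapshot("wrist");np.savez('w1.npz',**d);cv2.imwrite('pics/w1.png',d["image"][...,::-1])
print(d["world_from_camera"].round(3).tolist())
for p in([.6213,.2149,.064],[.5713,.22,.012],s["position"]):print(proj(d,np.array(p)))
E
```

```text
[0.60073373 0.21647242 0.19942095] [-1.79896340e+02  1.75716076e-02  1.74822480e+02] 1.7
[[0.091, 0.96, 0.264, 0.536], [0.996, -0.088, -0.024, 0.224], [-0.0, 0.265, -0.964, 0.342], [0.0, 0.0, 0.0, 1.0]]
[282.48485077 218.33959498]
[283.31958128 146.88569259]
[279.94770073 266.9489248 ]
```

View pics/w1.png

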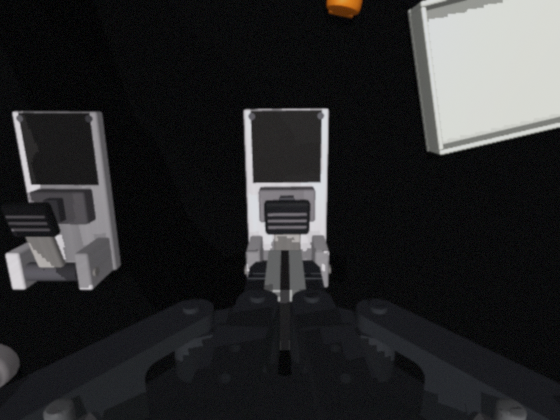

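The wrist view shows the left dock straight ahead, with its pad at (287,217) and its mat at (287,147). The middle dock is at the left edge, with its pad at (33,220) and its mat at (58,149).

```bash
python3 - <<'E'
from h import *
from station import r
t=dict(np.load('top0.npz'));w=dict(np.load('w1.npz'));s=r.state()
for n,a,b in(("Lpad",(188.2,193.5),(287,217)),("Lmat",(190.3,217.4),(286.5,147)),("Mpad",(274.2,197.7),(33,220)),("Mmat",(273.6,221.4),(58,149))):
    print(n,tri(t,a,w,b),onz(w,b,.064 if 'pad' in n else .012).round(4))
print(shift(s,[.621,.2165,.075]).round(4))
E
```

```text
Lpad (array([0.62417614, 0.21794335, 0.05026203]), np.float64(0.0012067123435074744)) [0.6205 0.2185 0.064 ]
Lmat (array([ 0.57309803,  0.2227426 , -0.00222738]), np.float64(0.00020982399821956027)) [0.5717 0.2228 0.012 ]
Mpad (array([0.60641583, 0.01439296, 0.05809598]), np.float64(0.0003312692114436866)) [0.6048 0.0188 0.064 ]
Mmat (array([0.55565126, 0.0186021 , 0.00933297]), np.float64(0.001107776189123271)) [0.5549 0.0203 0.012 ]
[-0.0226 -0.0011  0.1248]
```

Request:
carry_out(motion=[{"translation": [-0.0226, -0.001, 0.03], "rot": [0, 0, 0], "hand": 1}, {"translation": [-0.0226, -0.001, 0.06], "rot": [0, 0, 0], "hand": 1}, {"translation": [-0.0226, -0.001, 0.09], "rot": [0, 0, 0], "hand": 1}, {"translation": [-0.0226, -0.001, 0.11], "rot": [0, 0, 0], "hand": 1}, {"translation": [-0.0226, -0.001, 0.12], "rot": [0, 0, 0], "hand": 1}, {"translation": [-0.0226, -0.001, 0.125], "rot": [0, 0, 0], "hand": 1}, {"translation": [-0.0226, -0.001, 0.127], "rot": [0, 0, 0], "hand": 1}, {"translation": [-0.0226, -0.001, 0.127], "rot": [0, 0, 0], "hand": 1}])

```text
t: 2.55
position: [0.6216, 0.2177, 0.0742]
ee_rot: [179.9, 0.1, 175.2]
wrist_force: [-0.4, -0.6, 0.8]
width: 0.005
grasp_force: 0.0
```

Request:
carry_out(motion=[{"translation": [0, 0, 0.001], "rot": [0, 0, 0], "hand": 1}, {"translation": [0, 0, 0.002], "rot": [0, 0, 0], "hand": 1}, {"translation": [0, 0, 0.002], "rot": [0, 0, 0], "hand": 1}])

```text
t: 2.85
position: [0.6215, 0.2168, 0.0716]
ee_rot: [180.0, 0.0, 175.1]
wrist_force: [-0.4, -0.2, 0.2]
width: 0.002
grasp_force: 0.0
```

Request:
carry_out(motion=[{"translation": [0, 0, 0.001], "rot": [0, 0, 0], "hand": 1}, {"translation": [0, 0, 0.0015], "rot": [0, 0, 0], "hand": 1}, {"translation": [0, 0, 0.0015], "rot": [0, 0, 0], "hand": 1}])

```text
t: 3.15
position: [0.6212, 0.2168, 0.0697]
ee_rot: [-180.0, -0.0, 175.1]
wrist_force: [0.5, 1.0, -0.2]
width: -0.001
grasp_force: 0.0
```

Request:
carry_out(motion=[{"translation": [0, 0, 0.001], "rot": [0, 0, 0], "hand": 1}, {"translation": [0, 0, 0.0015], "rot": [0, 0, 0], "hand": 1}, {"translation": [0, 0, 0.0015], "rot": [0, 0, 0], "hand": 1}])

```text
t: 3.45
position: [0.6213, 0.2169, 0.0688]
ee_rot: [180.0, 0.0, 175.1]
wrist_force: [-0.9, -1.2, 5.8]
width: -0.001
grasp_force: 2.2
```

Request:
carry_out(motion=[{"translation": [0, 0, 0.0005], "rot": [0, 0, 0], "hand": 1}, {"translation": [0, 0, 0.0005], "rot": [0, 0, 0], "hand": 1}])

```text
t: 3.65
position: [0.6212, 0.2169, 0.0684]
ee_rot: [180.0, -0.0, 175.1]
wrist_force: [-2.1, -1.2, 6.2]
width: -0.001
grasp_force: 2.9
```

Request:
carry_out(motion=[{"translation": [0, 0, 0.0006], "rot": [0, 0, 0], "hand": 1}, {"translation": [0, 0, 0.0006], "rot": [0, 0, 0], "hand": 1}])

```text
t: 3.85
position: [0.6211, 0.2169, 0.068]
ee_rot: [-180.0, -0.0, 175.1]
wrist_force: [-2.5, -1.4, 8.3]
width: 0.002
grasp_force: 3.7
```

Request:
carry_out(motion=[{"translation": [0, 0, 0.0007], "rot": [0, 0, 0], "hand": 1}, {"translation": [0, 0, 0.0007], "rot": [0, 0, 0], "hand": 1}])

```text
t: 4.05
position: [0.6209, 0.217, 0.0676]
ee_rot: [-180.0, -0.0, 175.1]
wrist_force: [-3.6, -0.8, 11.7]
width: -0.001
grasp_force: 4.6
```

Force reached 12 N only about 2.5 mm into the push without a release, so the left latch is the faulty one. I'll retract and go to the middle dock.

Request:
carry_out(motion=[{"translation": [0, 0, -0.005], "rot": [0, 0, 0], "hand": 1}, {"translation": [0, 0, -0.03], "rot": [0, 0, 0], "hand": 1}, {"translation": [-0.001, -0.04, -0.04], "rot": [0, 0, 0], "hand": 1}, {"translation": [-0.001, -0.08, -0.04], "rot": [0, 0, 0], "hand": 1}, {"translation": [-0.001, -0.12, -0.04], "rot": [0, 0, 0], "hand": 1}, {"translation": [-0.002, -0.16, -0.04], "rot": [0, 0, 0], "hand": 1}, {"translation": [-0.002, -0.19, -0.04], "rot": [0, 0, 0], "hand": 1}, {"translation": [-0.002, -0.202, -0.04], "rot": [0, 0, 0], "hand": 1}])

```text
t: 4.85
position: [0.6057, 0.0103, 0.1061]
ee_rot: [-179.8, -0.0, 174.8]
wrist_force: [0.0, -0.5, -1.1]
width: 0.003
grasp_force: 0.0
```

Request:
carry_out(motion=[{"translation": [0, 0, 0.0], "rot": [0, 0, 0], "hand": 1}, {"translation": [0, 0, 0.02], "rot": [0, 0, 0], "hand": 1}, {"translation": [0, 0, 0.03], "rot": [0, 0, 0], "hand": 1}, {"translation": [0, 0, 0.034], "rot": [0, 0, 0], "hand": 1}, {"translation": [0, 0, 0.035], "rot": [0, 0, 0], "hand": 1}, {"translation": [0, 0, 0.035], "rot": [0, 0, 0], "hand": 1}])

```text
t: 5.45
position: [0.6064, 0.0163, 0.0716]
ee_rot: [180.0, 0.0, 175.2]
wrist_force: [-0.1, 0.7, -0.8]
width: -0.001
grasp_force: 0.0
```

```bash
python3 - <<'E'
from h import *
from station import r
s=r.state();print(shift(s,[.606,.0155,.0715]).round(4))
d=r.snapshot("wrist");t=r.snapshot("top")
np.savez('w2.npz',**d)
a=d["image"];b=cv2.resize(t["image"][150:260,160:260],None,fx=3.8,fy=3.8)[:420]
cv2.imwrite('pics/w2.png',np.hstack([a[:,150:410],b])[...,::-1])
print(proj(d,np.array([.606,.0155,.064])))
E
```

```text
[ 0.0003 -0.0009  0.0001]Traceback (most recent call last):
  File "<stdin>", line 7, in <module>
    return _nx.concatenate(arrs, 1, dtype=dtype, casting=casting)
           ~~~~~~~~~~~~~~~^^^^^^^^^^^^^^^^^^^^^^^^^^^^^^^^^^^^^^^
ValueError: all the input array dimensions except for the concatenation axis must match exactly, but along dimension 0, the array at index 0 has size 420 and the array at index 1 has size 418
```

Request:
carry_out(motion=[{"translation": [0, 0, 0.001], "rot": [0, 0, 0], "hand": 1}, {"translation": [0, 0, 0.002], "rot": [0, 0, 0], "hand": 1}, {"translation": [0, 0, 0.0025], "rot": [0, 0, 0], "hand": 1}, {"translation": [0, 0, 0.0025], "rot": [0, 0, 0], "hand": 1}])

```text
t: 5.95
position: [0.6062, 0.0153, 0.069]
ee_rot: [180.0, 0.0, 175.1]
wrist_force: [0.1, 0.5, -0.2]
width: -0.004
grasp_force: 0.0
```

```bash
python3 - <<'E'
from h import *
d=dict(np.load('w2.npz'));print(proj(d,np.array([.606,.0155,.064])))
cv2.imwrite('pics/w2.png',d["image"][...,::-1])
E
```

```text
[278.21632254 258.85778608]
```

View pics/w2.png

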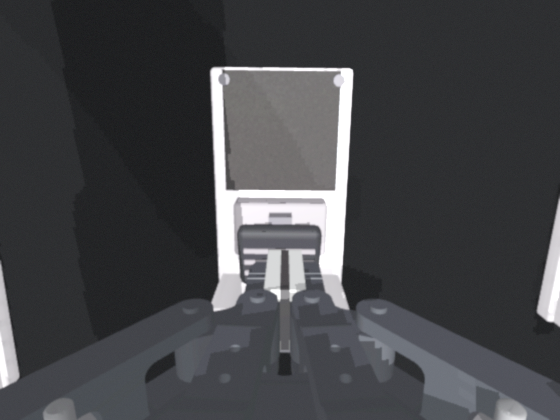

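The wrist view shows the fingers at (285,250–300) over the middle pad, which spans (238–320, 225–285), so they are near its centre and I'll go on pushing.

Request:
carry_out(motion=[{"translation": [0, 0, 0.001], "rot": [0, 0, 0], "hand": 1}, {"translation": [0, 0, 0.0015], "rot": [0, 0, 0], "hand": 1}, {"translation": [0, 0, 0.0015], "rot": [0, 0, 0], "hand": 1}])

```text
t: 6.25
position: [0.606, 0.0154, 0.0676]
ee_rot: [-180.0, -0.0, 175.1]
wrist_force: [-2.8, -0.3, 3.6]
width: -0.002
grasp_force: 1.6
```

Request:
carry_out(motion=[{"translation": [0, 0, 0.0008], "rot": [0, 0, 0], "hand": 1}, {"translation": [0, 0, 0.0008], "rot": [0, 0, 0], "hand": 1}])

```text
t: 6.45
position: [0.6059, 0.0154, 0.0668]
ee_rot: [-180.0, -0.0, 175.1]
wrist_force: [-1.5, -0.1, 4.5]
width: 0.002
grasp_force: 2.3
```

Request:
carry_out(motion=[{"translation": [0, 0, 0.001], "rot": [0, 0, 0], "hand": 1}, {"translation": [0, 0, 0.001], "rot": [0, 0, 0], "hand": 1}])

```text
t: 6.65
position: [0.6058, 0.0155, 0.0659]
ee_rot: [-180.0, -0.0, 175.1]
wrist_force: [-2.1, -0.5, 6.4]
width: -0.001
grasp_force: 2.9
```

Request:
carry_out(motion=[{"translation": [0, 0, 0.001], "rot": [0, 0, 0], "hand": 1}, {"translation": [0, 0, 0.001], "rot": [0, 0, 0], "hand": 1}])

```text
t: 6.85
position: [0.6055, 0.0155, 0.065]
ee_rot: [-180.0, -0.1, 175.1]
wrist_force: [-2.9, -1.1, 7.5]
width: -0.002
grasp_force: 3.4
```

Request:
carry_out(motion=[{"translation": [0, 0, 0.0008], "rot": [0, 0, 0], "hand": 1}, {"translation": [0, 0, 0.0015], "rot": [0, 0, 0], "hand": 1}, {"translation": [0, 0, 0.0015], "rot": [0, 0, 0], "hand": 1}])

```text
t: 7.15
position: [0.6052, 0.0155, 0.0635]
ee_rot: [-180.0, -0.1, 175.1]
wrist_force: [-4.4, 1.0, 7.5]
width: -0.003
grasp_force: 3.7
```

Request:
carry_out(motion=[{"translation": [0, 0, 0.001], "rot": [0, 0, 0], "hand": 1}, {"translation": [0, 0, 0.002], "rot": [0, 0, 0], "hand": 1}, {"translation": [0, 0, 0.002], "rot": [0, 0, 0], "hand": 1}])

```text
t: 7.45
position: [0.6052, 0.0155, 0.0612]
ee_rot: [-180.0, -0.1, 175.1]
wrist_force: [-3.1, 0.4, 5.9]
width: -0.002
grasp_force: 2.6
```

Request:
carry_out(motion=[{"translation": [0, 0, 0.001], "rot": [0, 0, 0], "hand": 1}, {"translation": [0, 0, 0.002], "rot": [0, 0, 0], "hand": 1}, {"translation": [0, 0, 0.002], "rot": [0, 0, 0], "hand": 1}])

```text
t: 7.75
position: [0.6065, 0.0154, 0.0588]
ee_rot: [180.0, 0.0, 175.1]
wrist_force: [0.1, -0.7, -0.2]
width: -0.001
grasp_force: 0.0
```

The middle latch peaked near 8 N and then the force dropped to zero, so it has clicked home. Next is the right dock.

Request:
carry_out(motion=[{"translation": [0, 0, -0.02], "rot": [0, 0, 0], "hand": 1}, {"translation": [0, 0, -0.05], "rot": [0, 0, 0], "hand": 1}, {"translation": [-0.008, -0.038, -0.05], "rot": [0, 0, 0], "hand": 1}, {"translation": [-0.016, -0.076, -0.05], "rot": [0, 0, 0], "hand": 1}, {"translation": [-0.024, -0.114, -0.05], "rot": [0, 0, 0], "hand": 1}, {"translation": [-0.032, -0.152, -0.05], "rot": [0, 0, 0], "hand": 1}, {"translation": [-0.04, -0.19, -0.05], "rot": [0, 0, 0], "hand": 1}, {"translation": [-0.047, -0.214, -0.05], "rot": [0, 0, 0], "hand": 1}])

```text
t: 8.55
position: [0.6345, -0.2069, 0.1087]
ee_rot: [-179.8, 0.0, 174.9]
wrist_force: [-0.8, -0.2, -0.1]
width: 0.002
grasp_force: 0.0
```

Request:
carry_out(motion=[{"translation": [0, 0, 0], "rot": [0, 0, 0], "hand": 1}, {"translation": [0, 0, 0.02], "rot": [0, 0, 0], "hand": 1}, {"translation": [0, 0, 0.032], "rot": [0, 0, 0], "hand": 1}, {"translation": [0, 0, 0.038], "rot": [0, 0, 0], "hand": 1}, {"translation": [0, 0, 0.038], "rot": [0, 0, 0], "hand": 1}])

```text
t: 9.05
position: [0.6344, -0.2008, 0.0701]
ee_rot: [180.0, -0.1, 175.2]
wrist_force: [-0.2, 0.5, -0.5]
width: 0.001
grasp_force: 0.0
```

```bash
python3 - <<'E'
from h import *
from station import r
s=r.state();print(s["position"],shift(s,[.6344,-.202,.0715]).round(4))
d=r.snapshot("wrist");np.savez('w3.npz',**d)
cv2.imwrite('pics/w3.png',d["image"][...,::-1])
E
```

```text
[ 0.63440693 -0.20079053  0.07012803] [-0.0001 -0.0012 -0.0014]
```

View pics/w3.png

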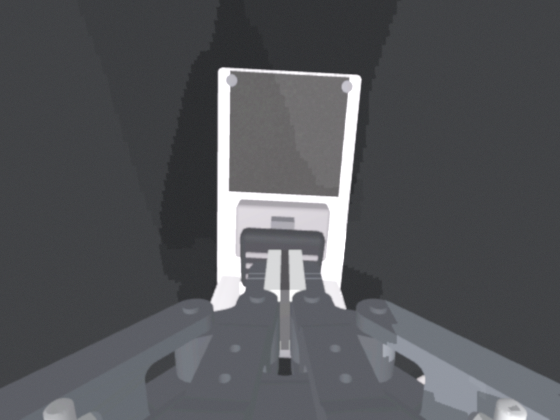

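The fingers at (285,250–300) are centred over the right pad, which spans (242–324, 230–285).

Request:
carry_out(motion=[{"translation": [0, 0, 0.001], "rot": [0, 0, 0], "hand": 1}, {"translation": [0, 0, 0.002], "rot": [0, 0, 0], "hand": 1}, {"translation": [0, 0, 0.002], "rot": [0, 0, 0], "hand": 1}])

```text
t: 9.4
position: [0.635, -0.2019, 0.0695]
ee_rot: [-180.0, 0.0, 175.1]
wrist_force: [-0.5, -0.9, 0.3]
width: -0.0
grasp_force: 0.0
```

Request:
carry_out(motion=[{"translation": [0, 0, 0.001], "rot": [0, 0, 0], "hand": 1}, {"translation": [0, 0, 0.0015], "rot": [0, 0, 0], "hand": 1}, {"translation": [0, 0, 0.0015], "rot": [0, 0, 0], "hand": 1}])

```text
t: 9.7
position: [0.6348, -0.2018, 0.0679]
ee_rot: [-180.0, -0.0, 175.1]
wrist_force: [-0.9, 0.9, 1.7]
width: -0.001
grasp_force: 1.1
```

Request:
carry_out(motion=[{"translation": [0, 0, 0.001], "rot": [0, 0, 0], "hand": 1}, {"translation": [0, 0, 0.001], "rot": [0, 0, 0], "hand": 1}])

```text
t: 9.9
position: [0.6347, -0.2018, 0.0668]
ee_rot: [-180.0, -0.0, 175.1]
wrist_force: [-1.2, 0.7, 3.4]
width: -0.001
grasp_force: 1.7
```

Request:
carry_out(motion=[{"translation": [0, 0, 0.001], "rot": [0, 0, 0], "hand": 1}, {"translation": [0, 0, 0.002], "rot": [0, 0, 0], "hand": 1}, {"translation": [0, 0, 0.002], "rot": [0, 0, 0], "hand": 1}])

```text
t: 10.2
position: [0.6343, -0.2018, 0.0646]
ee_rot: [-180.0, -0.1, 175.1]
wrist_force: [-3.5, 0.6, 5.4]
width: 0.002
grasp_force: 2.5
```

Request:
carry_out(motion=[{"translation": [0, 0, 0.001], "rot": [0, 0, 0], "hand": 1}, {"translation": [0, 0, 0.002], "rot": [0, 0, 0], "hand": 1}, {"translation": [0, 0, 0.002], "rot": [0, 0, 0], "hand": 1}])

```text
t: 10.5
position: [0.6342, -0.2018, 0.0626]
ee_rot: [-180.0, -0.1, 175.1]
wrist_force: [-2.2, 0.6, 5.4]
width: -0.003
grasp_force: 2.3
```

Request:
carry_out(motion=[{"translation": [0, 0, 0.001], "rot": [0, 0, 0], "hand": 1}, {"translation": [0, 0, 0.003], "rot": [0, 0, 0], "hand": 1}, {"translation": [0, 0, 0.003], "rot": [0, 0, 0], "hand": 1}])

```text
t: 10.8
position: [0.6349, -0.2018, 0.059]
ee_rot: [180.0, -0.0, 175.1]
wrist_force: [-0.2, 0.6, -0.5]
width: 0.003
grasp_force: 0.0
```

The right latch peaked at about 6 N and clicked. I'll go above the tag now, opening the gripper.

Request:
carry_out(motion=[{"translation": [0, 0, -0.04], "rot": [0, 0, 0], "hand": 1}, {"translation": [0, 0, -0.08], "rot": [0, 0, 0], "hand": 1}, {"translation": [0.038, 0.021, -0.1], "rot": [0, 0, 1], "hand": 0.8}, {"translation": [0.076, 0.042, -0.1], "rot": [0, 0, 2], "hand": 0.4}, {"translation": [0.114, 0.063, -0.1], "rot": [0, 0, 3], "hand": 0}, {"translation": [0.152, 0.084, -0.1], "rot": [0, 0, 4], "hand": 0}, {"translation": [0.18, 0.1, -0.1], "rot": [0, 0, 5], "hand": 0}, {"translation": [0.19, 0.105, -0.1], "rot": [0, 0, 5], "hand": 0}])

```text
t: 11.6
position: [0.4516, -0.0792, 0.1597]
ee_rot: [180.0, -0.1, 170.3]
wrist_force: [0.5, -0.1, 0.2]
width: 0.991
grasp_force: 0.0
```

Request:
carry_out(motion=[{"translation": [0, 0, 0], "rot": [0, 0, 0], "hand": 0}, {"translation": [0, 0, 0], "rot": [0, 0, 0], "hand": 0}])

```text
t: 11.8
position: [0.4565, -0.0817, 0.1597]
ee_rot: [180.0, 0.1, 170.1]
wrist_force: [-0.2, -0.4, 0.6]
width: 1.004
grasp_force: 0.0
```

```bash
cat > tag.py <<'E'
from h import *
def tag(d,x0=0,x1=560):
    h=cv2.cvtColor(d["image"],cv2.COLOR_RGB2HSV)
    m=((h[...,0]>5)&(h[...,0]<22)&(h[...,1]>80)&(h[...,2]>50)).astype(np.uint8);m[:,:x0]=0;m[:,x1:]=0
    return max(blobs(m,40,30000),key=lambda b:b[1])
E
python3 - <<'E'
from tag import *
from station import r
s=r.state();print(s["position"],s["ee_rot"],s["width"])
d=r.snapshot("wrist");t=r.snapshot("top");np.savez('w4.npz',**d)
b=tag(d);print(b)
c=cv2.boxPoints(b[0]);print([onz(d,p,.009).round(4).tolist() for p in c],onz(d,b[0][0],.009))
t0=dict(np.load('top0.npz'));bt=tag(t0,250,400);print(bt[0],tri(t0,bt[0][0],d,b[0][0]))
cv2.imwrite('pics/w4.png',np.hstack([d["image"][:,130:430],cv2.resize(t["image"][140:280,160:320],None,fx=3,fy=3)[:420]])[...,::-1])
E
```

```text
[ 0.45647004 -0.0817271   0.15973485] [1.79985464e+02 1.47197886e-01 1.70102699e+02] 1.0039078575737543
(((281.91796875, 169.61123657226562), (39.1087532043457, 63.901336669921875), 5.440332412719727), 2235.5)
[[0.4626, -0.1013, 0.009], [0.413, -0.0868, 0.009], [0.4211, -0.0573, 0.009], [0.4712, -0.0704, 0.009]] [ 0.44137921 -0.07880879  0.009     ]
((315.9823303222656, 266.82940673828125), (13.124293327331543, 21.584583282470703), 12.528807640075684) (array([ 0.44478375, -0.08021171, -0.01068722]), np.float64(0.0014445130713250246))
```

View pics/w4.png

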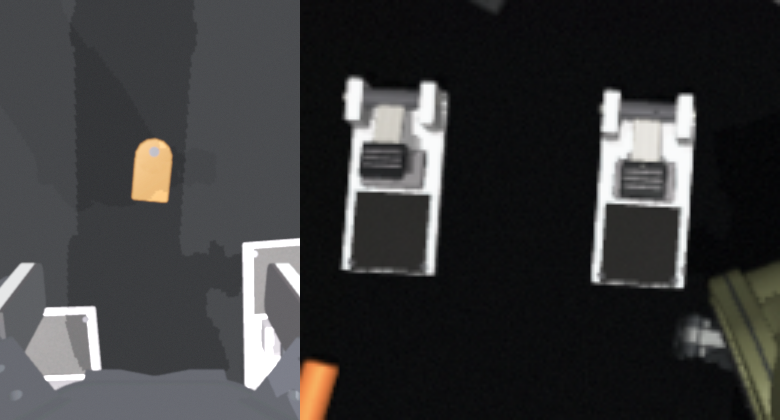

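The tag measures 51 × 30 mm at z = 9 mm, which matches its given size. The right half of the picture shows the left latch back open and the middle one down. I'll descend and grip.

Request:
carry_out(motion=[{"translation": [0.007, 0, 0.04], "rot": [0, 0, 2], "hand": 0.35}, {"translation": [0.014, 0, 0.08], "rot": [0, 0, 4], "hand": 0.35}, {"translation": [0.014, 0, 0.11], "rot": [0, 0, 4.6], "hand": 0.35}, {"translation": [0.014, 0, 0.135], "rot": [0, 0, 4.6], "hand": 0.35}, {"translation": [0.014, 0, 0.15], "rot": [0, 0, 4.6], "hand": 0.35}, {"translation": [0.014, 0, 0.156], "rot": [0, 0, 4.6], "hand": 0.35}, {"translation": [0.014, 0, 0.156], "rot": [0, 0, 4.6], "hand": 0.35}, {"translation": [0.014, 0, 0.156], "rot": [0, 0, 4.6], "hand": 0.35}])

```text
t: 12.7
position: [0.4396, -0.0799, 0.005]
ee_rot: [-179.8, -0.5, 165.6]
wrist_force: [0.2, 0.9, 0.6]
width: 0.649
grasp_force: 0.0
```

Request:
carry_out(motion=[{"translation": [0, 0, 0], "rot": [0, 0, 0], "hand": 0.6}, {"translation": [0, 0, 0], "rot": [0, 0, 0], "hand": 0.8}, {"translation": [0, 0, 0], "rot": [0, 0, 0], "hand": 1}, {"translation": [0, 0, 0], "rot": [0, 0, 0], "hand": 1}, {"translation": [0, 0, 0], "rot": [0, 0, 0], "hand": 1}])

```text
t: 13.2
position: [0.438, -0.0792, 0.006]
ee_rot: [-179.8, -0.6, 165.6]
wrist_force: [-0.2, 0.4, 0.0]
width: 0.317
grasp_force: 59.1
```

Request:
carry_out(motion=[{"translation": [0, 0, -0.005], "rot": [0, 0, 0], "hand": 1}, {"translation": [0, 0, -0.02], "rot": [0, 0, 0], "hand": 1}, {"translation": [-0.01, 0, -0.05], "rot": [0, 0, 0], "hand": 1}, {"translation": [-0.02, 0, -0.08], "rot": [0, 0, 0], "hand": 1}, {"translation": [-0.02, 0, -0.1], "rot": [0, 0, 0], "hand": 1}, {"translation": [-0.02, 0, -0.1], "rot": [0, 0, 0], "hand": 1}])

```text
t: 13.8
position: [0.4598, -0.0842, 0.1078]
ee_rot: [-179.9, -0.4, 165.5]
wrist_force: [0.2, -0.3, -2.0]
width: 0.316
grasp_force: 59.4
```

```bash
python3 - <<'E'
from tag import *
from station import r
s=r.state();print(s["position"],s["ee_rot"],s["width"],s["grasp_force"],s["wrist_force"],s["joints"])
d=r.snapshot("wrist");t=r.snapshot("top");np.savez('w5.npz',**d)
b=tag(d);print(b)
z=s["position"][2]-.003+.009
c=cv2.boxPoints(b[0]);print(z,[onz(d,p,z).round(4).tolist() for p in c],onz(d,b[0][0],z))
cv2.imwrite('pics/w5.png',np.hstack([d["image"][:,80:480],t["image"][150:350,200:400].repeat(2,0).repeat(2,1)[:400] if 0 else cv2.resize(t["image"][150:290,250:380],(390,420))])[...,::-1])
E
```

```text
[ 0.45982939 -0.08418916  0.10777776] [-179.87678863   -0.38786542  165.51203213] 0.31616902519956114 59.388438910245895 [ 0.23611316 -0.30525979 -1.95633456] [ 24.59917346  43.86246793 -32.41449284 121.49931754  49.65917248
  29.19478355  29.56201395]
(((284.5, 272.5), (117.0, 73.0), 90.0), 7439.0)
0.11377776115103444 [[0.4325, -0.0894, 0.1138], [0.4395, -0.0621, 0.1138], [0.4896, -0.0738, 0.1138], [0.4819, -0.1036, 0.1138]] [ 0.45976157 -0.08192942  0.11377776]
```

View pics/w5.png

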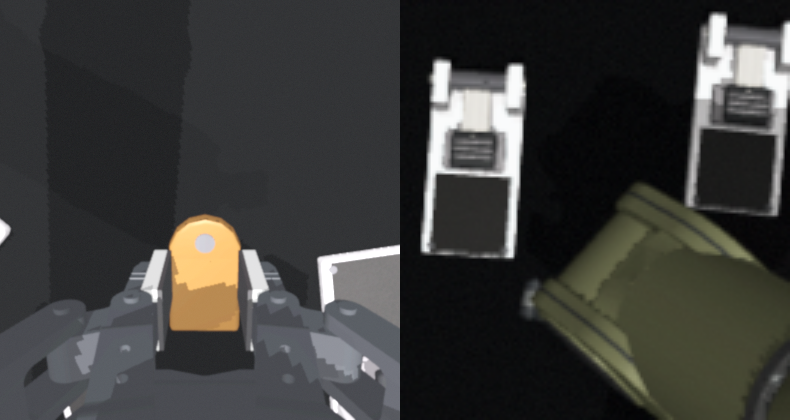

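The tag is held flat and centred on the fingers, with its hole at (285,243) in the full image. I'll carry it over to the left (faulty) dock.

Request:
carry_out(motion=[{"translation": [-0.003, 0.035, -0.01], "rot": [0, 0, -1], "hand": 1}, {"translation": [-0.006, 0.075, -0.01], "rot": [0, 0, -2], "hand": 1}, {"translation": [-0.01, 0.115, -0.01], "rot": [0, 0, -3], "hand": 1}, {"translation": [-0.013, 0.155, -0.01], "rot": [0, 0, -4], "hand": 1}, {"translation": [-0.017, 0.195, -0.01], "rot": [0, 0, -5], "hand": 1}, {"translation": [-0.02, 0.235, -0.01], "rot": [0, 0, -6.5], "hand": 1}, {"translation": [-0.024, 0.275, -0.01], "rot": [0, 0, -8], "hand": 1}, {"translation": [-0.026, 0.3, -0.01], "rot": [0, 0, -9.5], "hand": 1}])

```text
t: 14.7
position: [0.5576, 0.204, 0.1127]
ee_rot: [-179.9, -0.7, 175.4]
wrist_force: [0.2, -0.8, -0.6]
width: 0.316
grasp_force: 59.4
```

Request:
carry_out(motion=[{"translation": [0, 0.012, 0], "rot": [0, 0, 0], "hand": 1}, {"translation": [0, 0.02, 0], "rot": [0, 0, 0], "hand": 1}, {"translation": [0, 0.02, 0], "rot": [0, 0, 0], "hand": 1}, {"translation": [0, 0.02, 0], "rot": [0, 0, 0], "hand": 1}])

```text
t: 15.1
position: [0.5595, 0.2179, 0.1137]
ee_rot: [-179.7, -0.7, 175.0]
wrist_force: [0.1, 0.1, -0.6]
width: 0.318
grasp_force: 59.4
```

```bash
python3 - <<'E'
from tag import *
from station import r
s=r.state();print(s["position"],s["ee_rot"],s["width"],s["grasp_force"],s["wrist_force"])
print(shift(s,[.568,.2205,.025]).round(4))
d=r.snapshot("wrist");np.savez('w6.npz',**d)
cv2.imwrite('pics/w6.png',d["image"][...,::-1])
b=tag(d,200,380);print(b)
print(proj(d,np.array([.5715,.221,.012])))
E
```

```text
[0.55950411 0.21794961 0.11372866] [-179.74498459   -0.70112054  175.01863445] 0.31837213931424274 59.41537365317345 [ 0.06372214  0.12539994 -0.5760349 ]
[-0.0093  0.0037  0.0886]
(((283.81903076171875, 271.8768310546875), (71.13327026367188, 115.77570343017578), 1.5074357986450195), 7152.5)
[288.10079533 222.21211299]
```

View pics/w6.png

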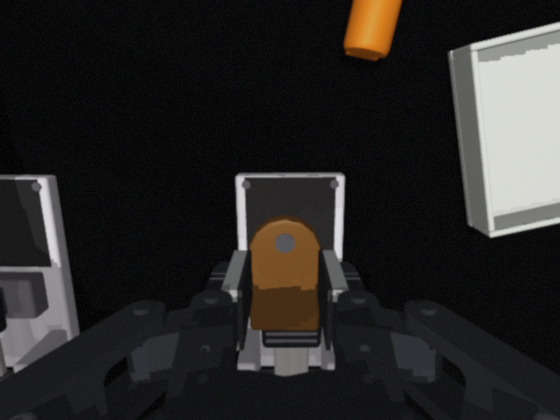

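The wrist view shows the tag over the left dock, with the mat spanning columns 246–338. The latch pad just behind it is clear of the fingers, so I'll lower the tag slowly.

Request:
carry_out(motion=[{"translation": [-0.0045, 0.002, 0.015], "rot": [0, 0, 0], "hand": 1}, {"translation": [-0.009, 0.004, 0.035], "rot": [0, 0, 0], "hand": 1}, {"translation": [-0.009, 0.004, 0.055], "rot": [0, 0, 0], "hand": 1}, {"translation": [-0.009, 0.004, 0.07], "rot": [0, 0, 0], "hand": 1}, {"translation": [-0.009, 0.004, 0.08], "rot": [0, 0, 0], "hand": 1}, {"translation": [-0.009, 0.004, 0.088], "rot": [0, 0, 0], "hand": 1}, {"translation": [-0.009, 0.004, 0.09], "rot": [0, 0, 0], "hand": 1}, {"translation": [-0.009, 0.004, 0.09], "rot": [0, 0, 0], "hand": 1}])

```text
t: 15.95
position: [0.5683, 0.2233, 0.0242]
ee_rot: [-179.9, -0.6, 175.1]
wrist_force: [0.3, -0.4, -0.5]
width: 0.318
grasp_force: 59.4
```

Request:
carry_out(motion=[{"translation": [0, 0, 0.001], "rot": [0, 0, 0], "hand": 1}, {"translation": [0, 0, 0.002], "rot": [0, 0, 0], "hand": 1}, {"translation": [0, 0, 0.002], "rot": [0, 0, 0], "hand": 1}])

```text
t: 16.25
position: [0.5684, 0.2232, 0.0225]
ee_rot: [-179.9, -0.6, 175.1]
wrist_force: [-0.7, -0.5, -0.6]
width: 0.315
grasp_force: 59.4
```

Request:
carry_out(motion=[{"translation": [0, 0, 0.001], "rot": [0, 0, 0], "hand": 1}, {"translation": [0, 0, 0.002], "rot": [0, 0, 0], "hand": 1}, {"translation": [0, 0, 0.002], "rot": [0, 0, 0], "hand": 1}])

```text
t: 16.55
position: [0.5681, 0.223, 0.02]
ee_rot: [-179.9, -0.7, 175.1]
wrist_force: [0.3, 0.0, 0.3]
width: 0.317
grasp_force: 59.4
```

Request:
carry_out(motion=[{"translation": [0, 0, 0.001], "rot": [0, 0, 0], "hand": 1}, {"translation": [0, 0, 0.001], "rot": [0, 0, 0], "hand": 1}])

```text
t: 16.75
position: [0.5681, 0.2231, 0.019]
ee_rot: [-179.9, -0.7, 175.1]
wrist_force: [0.9, 0.8, -0.5]
width: 0.318
grasp_force: 59.4
```

Request:
carry_out(motion=[{"translation": [0, 0, 0.001], "rot": [0, 0, 0], "hand": 1}, {"translation": [0, 0, 0.001], "rot": [0, 0, 0], "hand": 1}])

```text
t: 16.95
position: [0.5681, 0.2231, 0.0181]
ee_rot: [-179.9, -0.7, 175.1]
wrist_force: [-0.6, 1.0, -0.6]
width: 0.321
grasp_force: 59.4
```

Request:
carry_out(motion=[{"translation": [0, 0, 0.001], "rot": [0, 0, 0], "hand": 1}, {"translation": [0, 0, 0.001], "rot": [0, 0, 0], "hand": 1}])

```text
t: 17.15
position: [0.5681, 0.2232, 0.0179]
ee_rot: [-179.9, -0.6, 175.1]
wrist_force: [-2.4, -1.2, 5.7]
width: 0.316
grasp_force: 60.3
```

Contact at 0.018, as predicted. I'll release and lift.

Request:
carry_out(motion=[{"translation": [0, 0, -0.0005], "rot": [0, 0, 0], "hand": 0.6}, {"translation": [0, 0, -0.0005], "rot": [0, 0, 0], "hand": 0.45}, {"translation": [0, 0, -0.0005], "rot": [0, 0, 0], "hand": 0.4}, {"translation": [0, 0, -0.005], "rot": [0, 0, 0], "hand": 0.4}, {"translation": [0, 0, -0.02], "rot": [0, 0, 0], "hand": 0.4}, {"translation": [0, 0, -0.05], "rot": [0, 0, 0], "hand": 0.4}, {"translation": [0.02, 0, -0.09], "rot": [0, 0, 0], "hand": 0.4}, {"translation": [0.06, 0, -0.12], "rot": [0, 0, 0], "hand": 0.4}])

```text
t: 17.95
position: [0.5126, 0.2288, 0.1407]
ee_rot: [179.9, -0.4, 174.8]
wrist_force: [0.8, 1.8, 0.1]
width: 0.596
grasp_force: 0.0
```

```bash
python3 - <<'E'
from tag import *
from station import r
d=r.snapshot("wrist");t=r.snapshot("top")
b=tag(d,150,450);print(b,[onz(d,p,.021).round(4).tolist() for p in cv2.boxPoints(b[0])],onz(d,b[0][0],.021))
print(r.state()["position"])
cv2.imwrite('pics/w7.png',np.hstack([d["image"][:,100:460],cv2.resize(t["image"][145:295,160:400],None,fx=1.8,fy=2.8)])[...,::-1])
E
```

```text
(((352.2293701171875, 87.94136047363281), (42.448402404785156, 87.55186462402344), 12.225123405456543), 3450.5) [[0.4633, 0.262, 0.021], [0.4095, 0.2777, 0.021], [0.4175, 0.3047, 0.021], [0.4721, 0.2905, 0.021]] [0.43981759 0.28389677 0.021     ]
[0.50636833 0.23156456 0.14303265]
```

View pics/w7.png

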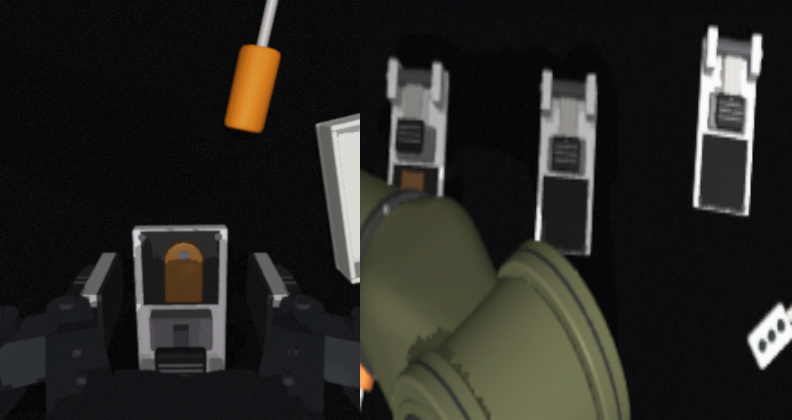

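The tag lies flat on the left mat, about 5–8 mm from its centre, and the left latch is open with the other two down.

```bash
python3 -c "
from station import r
print(r.hand_in())"
```

```text
the job is handed in; nothing more can be done
None
```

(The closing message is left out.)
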